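# Ready the push-force gauge for the next test

### The job

Get the push-force gauge ready for its next test: first turn the knob on its dial anticlockwise all the way back to the zero stop, so that the peak pointer rests at zero. Then pick up the flat rectangular plate with two holes and set it on the gauge's raised pad, centred and with its long side along the pad's, lowering it right down before letting go. Leave the other things on the bench where they are.

Things in the scene. Friction and masses are not known exactly. Their poses are not given: they have to be found in the camera images.
- gauge: the gauge, bolted to the bench: dark steel base plate 150 (x) by 280 (y) by 12 mm high; origin at the centre of its underside, z up. On its +y half a black round dial housing, diameter 112 mm, axis at y = +68 mm, white dial face 47 mm above the bench; on its -y half the pad; between them a steel block 18 mm high. Highest is the knob, 83 mm above the bench.
- reset_knob (a joint): angle of the reset knob and its peak pointer, rad: 0 at the zero stop (firm; pointer beside a small steel pin), growing as the knob is turned clockwise seen from above (up to 4.6). It starts between 1.0 and 2.6. Turning it anticlockwise brings it home. Light friction (0.05 N m), no spring: it stays where it is left.
- knob_grip (a point): the knob: an upright black bar 34 mm long, 12 mm thick, 26 mm high on a round collar (diameter 34, height 10 mm). The point lies on the turning axis, mid-bar, 13 mm below its top. It turns with the knob: x along the bar towards the pointer (a thin dark needle just over the dial, 44 mm from axis to tip), y across the bar, z up. At the zero stop x points 135 deg anticlockwise of the gauge's x.
- pad_top (a point): centre of the top face of the raised aluminium pad: a plain flat rectangle, 90 mm along x by 60 mm along y, its top 22 mm above the bench and 10 mm above the base plate; z up, axes parallel to the gauge's.
- plate: the plate to set on the pad: a loose dark steel rectangle, 70 mm (x) by 36 mm (y) by 8 mm thick, about 0.14 kg, with two 10 mm holes 23 mm either side of its centre along x; origin at the centre of its underside, z up. It lies flat on the bench.
- flange: leave alone: a loose round dark steel ring, 54 mm across, 22 mm hole, 8 mm thick, flat on the bench; origin at the centre of its underside. It and the plate may have swapped places.
- screwdriver: leave alone: a screwdriver about 200 mm long lying on the bench along its x; origin under its middle
- fitting: leave alone: a standing brass fitting, 32 mm across and 50 mm high; origin at the centre of its underside
- relay: leave alone: a black relay box 50 by 40 by 35 mm; origin at the centre of its underside
There are look-alikes about, which are no part of the job. Leave any turquoise or white look-alike of the plate alone.

How it is judged (in metres and radians):
On the way, in this order (a step that is already met when the one before it is completed fails the run):
1. the knob is back at its zero stop (value of joint reset_knob below 0.08 rad), for 0.2 s.
2. with the knob at zero, the plate is down on the pad while the fingers still hold it (value of joint reset_knob below 0.08 rad and x of plate in the frame of pad_top between -0.009 and 0.009 m and y of plate in the frame of pad_top between -0.008 and 0.008 m and angle between the x axis of plate and the x axis of pad_top, either way round below 0.17 rad and angle between plate's own z axis and vertical below 0.06 rad and z of plate in the frame of pad_top between -0.003 and 0.006 m and contact force between the fingers and plate above 0.5 N), for 0.04 s.
At the end, for the whole second after the job is handed in: the knob is within 0.08 rad of its zero stop; the plate lies flat on the pad (within 3 mm in height, 0.06 rad of level), its centre within 9 mm along and 8 mm across the pad of the pad's centre, its long side within 0.17 rad of the pad's, at rest and released (value of joint reset_knob below 0.08 rad and x of plate in the frame of pad_top between -0.009 and 0.009 m and y of plate in the frame of pad_top between -0.008 and 0.008 m and angle between the x axis of plate and the x axis of pad_top, either way round below 0.17 rad and angle between plate's own z axis and vertical below 0.06 rad and z of plate in the frame of pad_top between -0.003 and 0.003 m and linear speed of plate below 0.02 m/s); the robot touches nothing.
It fails at once if the flange is shifted by more than 25 mm (distance of flange from where it was at the start of the episode above 0.025 m).
It fails at once if the screwdriver is shifted by more than 25 mm (distance of screwdriver from where it was at the start of the episode above 0.025 m).
It fails at once if the fitting is shifted by more than 25 mm (distance of fitting from where it was at the start of the episode above 0.025 m).
It fails at once if the relay is shifted by more than 25 mm (distance of relay from where it was at the start of the episode above 0.025 m).
It also fails if it takes over 58 s, if anything falls off the work surface, if the arm or the gripper's body presses on something with over 40 N, if the wrist force passes 120 N, or if a joint passes its speed limit or range.

### The arm

A 6-joint arm with a two-finger parallel gripper is mounted at the origin on the work surface. World frame = base frame: x ahead of the robot, y to its left, z up, the work surface at z = 0. Lengths are in mm, angles in rad, forces in N, time in s.
With the tool pointing down it reaches from about 300 to 875 mm from the base axis. Payload 6.4 kg.
Tool frame: the origin (TCP) lies at the very end of the fingers, on their centre line; the grasp point (between the pads) lies 19 mm behind it; z points along the fingers, y is the line along which they close (so a half turn about z gives the same grasp; the last joint's range is limited). The gripper opens to 88 mm and grips with 3 to 60 N. Pads are 18 mm wide; open, the fingers measure 123 mm over their backs; the gripper's body (75 mm by 187 mm) begins 45 mm behind the grasp point.
Start: joints at [-1.322, 0.181, 1.607, -0, 1.354, -0.206], TCP at [252.605, -516.558, 238.714] pointing down, gripper open.
Joint ranges: [-2.99, 2.99], [-0.89, 2.07], [0.3, 2.58], [-1.14, 4.28], [0, 2.63], [-3.12, 3.12]. Speed limits (rad/s): [2.57, 2.57, 3.01, 3.14, 3.14, 3.14].

### API

Orientations are given as a rotation vector (axis times angle).
In Python, from station import ctrl gives the robot as it stands. The module is installed in compiled form; this text tells all that it offers.
- The arm moves only by the shell command python3 -m jog 'ROWS' [FORCE]. ROWS is JSON, a list of rows, each an object of numbers: "jaw": the closure, from 0 (fully open) to 1 (shut); "dx", "dy", "dz": the shift along the tool's x, y, z in m; "turn": the turn about the tool's z in units of 5 degrees (1.0 is 5 degrees). A call has 1 to 20 rows; each row shifts and turns the commanded pose from where the row before left it, along the tool's axes as they then stand; what a row does not reach is not made up. A row lasts 1/8 s, in which the tool goes at most 62.5 mm and 10.7 degrees, less where a joint would pass 70% of its speed; a pose out of reach is approached as far as the arm can. A call with a gripper value outside its range is refused whole. The fingers move at their own pace and stop on an object; FORCE is the grip in N (left out, the last holds). Time passes only in rows, so rows that do not move let the fingers close. It gives the time, the measured TCP pose, the force, the opening and the grip force at its end, in the units of the state.
- ctrl.read_state(): the state, without advancing time (a new reading comes with each control period).
- ctrl.read_camera(name): name is "scene" or "top"; returns the picture (420x560x3 uint8, red, green, blue); there is no depth.
- ctrl.calibration(name): a dict with "K" (3x3 intrinsics, pixels), "k1" (the pictures are not rectified: a ray, as slopes to the right and down, at radius r is drawn at 1 + k1 r^2 times it, then the intrinsics apply), "R" (3x3) and "t" (3): a world point X has camera coordinates R X + t. Camera axes: x right, y down, z forward; pixel columns grow to the right and rows downward; lengths in mm; the calibration is good to about 2 mm. A picture is of the moment at which its call begins. calibration takes no time and is no camera call.
- ctrl.close_job(): hands the job in; it is judged then, once.
The state is a dict: "time": time; "joint_positions": joint angles; "dq": joint speeds; "effort": joint torques, N m; "ee_pos": TCP position; "orientation": TCP orientation; "ft_force": force on the tool from outside, world axes, zero at the start; "ft_torque": the same for the moment, N m; "width": opening from 0.0 (shut) to 1.0 (fully open); "gripper_force": force on a finger pad.
Only numpy, scipy, OpenCV 4.12 (cv2) and the standard library are available. Lean on these libraries where they do the work, as an engineer would, in place of code of your own. Each camera call takes 0.05 s, during which the arm holds its last target. There are 200 camera calls.

## Working session

There is one attempt and no reset: what is moved stays moved. The work goes in short steps, Python scripts to look and compute and a shell command to move; the robot and the scene stay as the last step left them, time stands still between calls to the robot, and variables do not carry over. Pictures are saved under pics/ and viewed, at most 10 in all, crops included, and the job is handed in when it is done.

```bash
mkdir -p pics; cat > h.py <<'E'
import numpy as np, cv2
from station import ctrl
from scipy.spatial.transform import Rotation as Ro
def snap(n,f):
    im=ctrl.read_camera(n); cv2.imwrite('pics/'+f,im[:,:,::-1]); return im
def ray(n,u,v):
    c=ctrl.calibration(n);K=np.array(c['K']);R=np.array(c['R']);t=np.array(c['t'])
    d=np.array([(u-K[0,2])/K[0,0],(v-K[1,2])/K[1,1]]);s=d.copy()
    for _ in range(20): s=d/(1+c['k1']*(s@s))
    return -R.T@t, R.T@np.array([s[0],s[1],1])
def pt(n,u,v,z):
    o,d=ray(n,u,v); return o+d*(z-o[2])/d[2]
def proj(n,X):
    c=ctrl.calibration(n);p=np.array(c['R'])@np.array(X)+np.array(c['t']);s=p[:2]/p[2];s=s*(1+c['k1']*(s@s));K=np.array(c['K'])
    return K[0,0]*s[0]+K[0,2],K[1,1]*s[1]+K[1,2]
E
python3 - <<'E'
from h import *
a=snap('scene','s0.png');b=snap('top','t0.png')
for n in('scene','top'):
    c=ctrl.calibration(n);print(n,c['k1'],np.array(c['K'])[0,0],ray(n,280,210))
s=ctrl.read_state();print(s['ee_pos'],s['orientation'],Ro.from_rotvec(s['orientation']).as_matrix().round(3),s['time'])
E
```

```text
scene 0.018668931560669205 469.03302949451574 (array([1378.15122653, -134.17519028, 1016.20570387]), array([-0.6649749 ,  0.09839208, -0.7403668 ]))
top -0.00624137288796849 427.4468853953438 (array([ 447.1551732 ,  -21.16283318, 1186.27343402]), array([ 0.09072378,  0.02150736, -0.99564634]))
[ 252.49364238 -516.08541024  237.93154407] [-3.05922814e+00 -7.07962203e-01  7.11838624e-05] [[ 0.898  0.439 -0.   ]
 [ 0.439 -0.898  0.001]
 [ 0.    -0.001 -1.   ]] 0.1
```

View pics/t0.png

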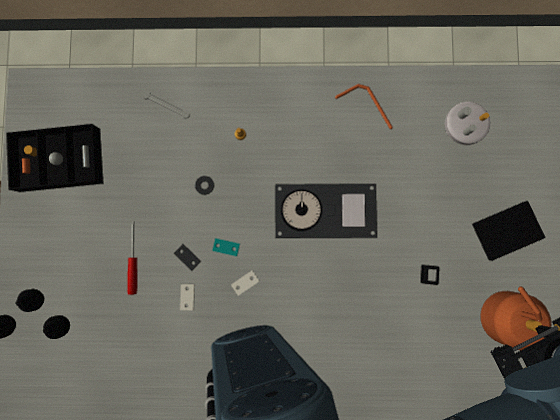

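View pics/s0.png

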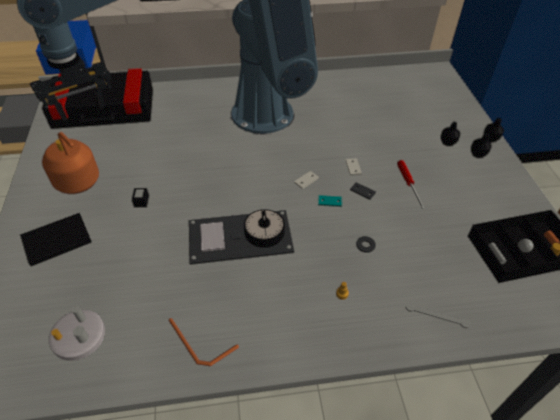

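The top view shows the dark plate at (187,257), a turquoise look-alike at (227,247), white ones at (187,297) and (245,283), and the flange ring at (204,185). The gauge is at about (326,211), with its dial at (302,210) and pad at (353,210). The dark rectangle with two holes fits the plate, so I'll measure it and confirm in a crop.

```bash
python3 - <<'E'
from h import *
b=cv2.imread('pics/t0.png')
def rect(mask,box,z,name):
    x0,y0,x1,y1=box; m=np.zeros_like(mask);m[y0:y1,x0:x1]=mask[y0:y1,x0:x1]
    c=max(cv2.findContours(m,cv2.RETR_EXTERNAL,cv2.CHAIN_APPROX_NONE)[0],key=cv2.contourArea).reshape(-1,2)
    P=np.array([pt('top',u,v,z)[:2] for u,v in c],np.float32)
    r=cv2.minAreaRect(P);print(name,np.round(r[0],1),np.round(r[1],1),round(r[2],1)); return r
g=b.max(2)
dark=(g<85).astype(np.uint8)*255; light=(b.min(2)>140).astype(np.uint8)*255
r=rect(dark,(165,235,210,280),8,'plate')
rect(dark,(265,175,390,245),12,'gauge')
rect(light,(338,188,370,232),22,'pad')
rect(light,(278,186,325,234),47,'face')
rect(dark,(190,170,220,200),8,'flange')
A=cv2.resize(b[235:280,160:215],None,fx=7,fy=7,interpolation=cv2.INTER_CUBIC)
B=cv2.resize(b[180:240,270:385],None,fx=6.9,fy=6.9,interpolation=cv2.INTER_CUBIC)
B=B[:414,:400];A=A[:315,:385]
C=np.zeros((414,790,3),np.uint8);C[:315,:385]=A;C[:414,390:790]=B
cv2.imwrite('pics/crop.png',C)
E
```

```text
plate [425.4 259.9] [71.  36.7] 46.0
gauge [ 554.4 -121.1] [149.1 278.4] 0.0
pad [ 553.2 -195.1] [54.5 82.7] 89.3
face [529.5 -12.6] [0. 0.] 0.0
flange [624.8 216.8] [52.2 51.3] 45.5
```

View pics/crop.png

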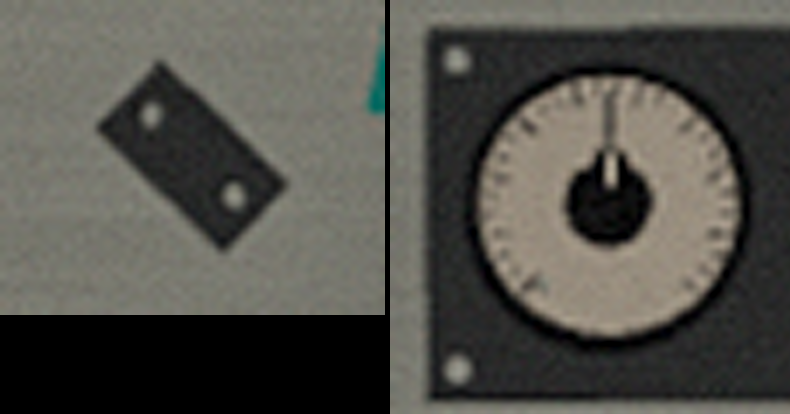

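Crop confirmed: it is dark steel, about 71x37 mm, with two holes, lying at (425,260) with its long side at about 46°. The pointer points straight up in the image, i.e. along gauge +x, so the knob is at about 2.36 rad. The arm moves to the knob now.

```bash
python3 -m jog '[{"dx":0.0395,"dy":-0.0236},{"dx":0.0395,"dy":-0.0236},{"dx":0.0395,"dy":-0.0236},{"dx":0.0395,"dy":-0.0236},{"dx":0.0395,"dy":-0.0236},{"dx":0.0395,"dy":-0.0236},{"dx":0.0395,"dy":-0.0236},{"dx":0.0395,"dy":-0.0236},{"dx":0.0395,"dy":-0.0236},{"dx":0.0395,"dy":-0.0236},{"dx":0.0395,"dy":-0.0236},{"dx":0.0395,"dy":-0.0236},{"turn":2},{"turn":2},{"turn":1.2},{}]' 15
python3 - <<'E'
from h import *
s=ctrl.read_state();p=s['ee_pos'];R=Ro.from_rotvec(s['orientation']).as_matrix()
print(p,R.round(3),s['joint_positions'],R.T@(np.array([554.4,-53.1,61])-p))
b=cv2.imread('pics/t0.png').astype(float)
g=b.mean(2)
# pad: sub-pixel edges along mid rows/cols
print(g[210,335:375].astype(int)); print(g[185:240,353].astype(int)); print(g[210,276:330].astype(int))
print('zero-plane px',proj('top',[554.4,-195,22]))
# needle direction about axis at z~50
print([proj('top',[554.4+44*np.cos(a),-53.1+44*np.sin(a),50]) for a in(0,-.05,.05)])
E
```

```text
[ 252.49364238 -516.08541024  237.93154407] [[ 0.898  0.439 -0.   ]
 [ 0.439 -0.898  0.001]
 [ 0.    -0.001 -1.   ]] [-1.32227775e+00  1.81453137e-01  1.60785905e+00 -1.36791576e-05
  1.35379615e+00 -2.06309006e-01] [ 474.55464965 -283.02232982  177.49353643]
[ 36  39  41  40  43  29  46 131 164 146 143 143 143 149 146 145 148 146
 145 145 147 143 148 146 145 142 142 148 155 108  15  37  38  34  34  33
  42  32  37  37]
[ 39  40  35  42  40  38  43  29  58 129 148 145 146 137 145 146 141 140
 142 141 143 149 145 145 144 145 145 144 143 147 149 147 148 144 146 147
 145 147 141 149 152 106  32  37  39  41  40  39  35  38  43  42  52  96
 125]
[ 30  45  36  40  35  13  42 104 123 130 143 145 136 138 138 132 136 143
 127  67   2  16  22  18  19  21  19  10   8  15   8  51 121 145 136 140
 139 140 137 142 142 134 114 114  72   0  28  44  40  38  41  39  39  40]
zero-plane px (np.float64(352.96780267758317), np.float64(209.53904437360137))
[(np.float64(301.11935368521716), np.float64(192.24125715360242)), (np.float64(301.9415735767653), np.float64(192.26048984577122)), (np.float64(300.29732107094503), np.float64(192.26278595766826))]invalid input
```

```bash
python3 -m jog '[{"jaw":0,"dx":0.0395,"dy":-0.0236,"dz":0,"turn":0},{"jaw":0,"dx":0.0395,"dy":-0.0236,"dz":0,"turn":0}]' 15; python3 -m jog '[{"jaw":0,"dx":0.0395,"dy":-0.0236}]'
```

```text
time: 0.35
ee_pos: [303.0, -438.5, 238.1]
orientation: [-3.06, -0.706, -0.0]
ft_force: [0.5, -0.1, -0.3]
width: 1.0
gripper_force: 0.0invalid input
```

```bash
python3 -m jog '[{"jaw":0,"dx":0.0395,"dy":-0.0236,"dz":0,"turn":0},{"jaw":0,"dx":0.0395,"dy":-0.0236,"dz":0,"turn":0},{"jaw":0,"dx":0.0395,"dy":-0.0236,"dz":0,"turn":0},{"jaw":0,"dx":0.0395,"dy":-0.0236,"dz":0,"turn":0},{"jaw":0,"dx":0.0395,"dy":-0.0236,"dz":0,"turn":0},{"jaw":0,"dx":0.0395,"dy":-0.0236,"dz":0,"turn":0},{"jaw":0,"dx":0.0395,"dy":-0.0236,"dz":0,"turn":0},{"jaw":0,"dx":0.0395,"dy":-0.0236,"dz":0,"turn":0},{"jaw":0,"dx":0.0395,"dy":-0.0236,"dz":0,"turn":0},{"jaw":0,"dx":0.0395,"dy":-0.0236,"dz":0,"turn":0},{"jaw":0,"dx":0,"dy":0,"dz":0,"turn":2},{"jaw":0,"dx":0,"dy":0,"dz":0,"turn":2},{"jaw":0,"dx":0,"dy":0,"dz":0,"turn":1.2},{"jaw":0,"dx":0,"dy":0,"dz":0,"turn":0},{"jaw":0,"dx":0,"dy":0,"dz":0,"turn":0}]' 15
python3 - <<'E'
from h import *
s=ctrl.read_state();p=s['ee_pos'];R=Ro.from_rotvec(s['orientation']).as_matrix()
print(p,R.round(3),s['joint_positions'],R.T@(np.array([554.4,-53.1,61])-p))
E
```

```text
time: 2.22
ee_pos: [553.9, -53.9, 238.5]
orientation: [-3.141, -0.005, 0.001]
ft_force: [-0.2, 0.7, 0.5]
width: 0.998
gripper_force: 0.0
[553.86152988 -53.92779112 238.47289981] [[ 1.     0.003 -0.   ]
 [ 0.003 -1.     0.   ]
 [-0.    -0.    -1.   ]] [-3.10361087e-01  1.40206045e-01  1.65397420e+00 -2.01115738e-06
  1.34787207e+00  1.25744843e+00] [  0.6186536   -0.80136394 177.47275971]
```

```bash
python3 -m jog '[{"jaw":0,"dx":0.0006,"dy":-0.0008,"dz":0.04,"turn":0},{"jaw":0,"dx":0,"dy":0,"dz":0.04,"turn":0},{"jaw":0,"dx":0,"dy":0,"dz":0.04,"turn":0},{"jaw":0,"dx":0,"dy":0,"dz":0.03,"turn":0},{"jaw":0,"dx":0,"dy":0,"dz":0.02,"turn":0},{"jaw":0,"dx":0,"dy":0,"dz":0.0075,"turn":0},{"jaw":0.8,"dx":0,"dy":0,"dz":0,"turn":0},{"jaw":1,"dx":0,"dy":0,"dz":0,"turn":0},{"jaw":1,"dx":0,"dy":0,"dz":0,"turn":0},{"jaw":1,"dx":0,"dy":0,"dz":0,"turn":0},{"jaw":1,"dx":0,"dy":0,"dz":0,"turn":0},{"jaw":1,"dx":0,"dy":0,"dz":0,"turn":0},{"jaw":1,"dx":0,"dy":0,"dz":0,"turn":0},{"jaw":1,"dx":0,"dy":0,"dz":0,"turn":0}]' 15
```

```text
time: 3.98
ee_pos: [554.7, -55.5, 61.2]
orientation: [3.137, 0.003, 0.0]
ft_force: [-0.1, -6.1, -0.3]
width: 0.134
gripper_force: 15.0
```

```bash
python3 -m jog '[{"jaw":1,"dx":0,"dy":0.0022,"dz":0,"turn":-1},{"jaw":1,"dx":0,"dy":0,"dz":0,"turn":-2},{"jaw":1,"dx":0,"dy":0,"dz":0,"turn":-2},{"jaw":1,"dx":0,"dy":0,"dz":0,"turn":-2},{"jaw":1,"dx":0,"dy":0,"dz":0,"turn":-2},{"jaw":1,"dx":0,"dy":0,"dz":0,"turn":-2},{"jaw":1,"dx":0,"dy":0,"dz":0,"turn":-2},{"jaw":1,"dx":0,"dy":0,"dz":0,"turn":-2},{"jaw":1,"dx":0,"dy":0,"dz":0,"turn":-2},{"jaw":1,"dx":0,"dy":0,"dz":0,"turn":-2},{"jaw":1,"dx":0,"dy":0,"dz":0,"turn":-2},{"jaw":1,"dx":0,"dy":0,"dz":0,"turn":-2},{"jaw":1,"dx":0,"dy":0,"dz":0,"turn":-2},{"jaw":1,"dx":0,"dy":0,"dz":0,"turn":-1},{"jaw":1,"dx":0,"dy":0,"dz":0,"turn":0},{"jaw":1,"dx":0,"dy":0,"dz":0,"turn":0}]' 15
python3 - <<'E'
from h import *
s=ctrl.read_state();R=Ro.from_rotvec(s['orientation']).as_matrix()
print(s['ft_torque'],np.degrees(np.arctan2(R[1,0],R[0,0])),s['joint_positions'])
E
```

```text
time: 5.98
ee_pos: [554.0, -55.3, 61.2]
orientation: [-1.328, -2.846, 0.001]
ft_force: [-5.6, -0.9, 5.6]
width: 0.134
gripper_force: 15.0
[-0.10552118  0.73534047  0.03151402] 129.96992491516102 [-3.12499594e-01  3.67878095e-01  1.77286939e+00 -4.93215969e-04
  1.00221623e+00 -1.00984104e+00]
```

```bash
python3 -m jog '[{"jaw":1,"dx":0,"dy":0,"dz":0,"turn":-0.5},{"jaw":1,"dx":0,"dy":0,"dz":0,"turn":-0.5},{"jaw":1,"dx":0,"dy":0,"dz":0,"turn":-0.4},{"jaw":1,"dx":0,"dy":0,"dz":0,"turn":0},{"jaw":1,"dx":0,"dy":0,"dz":0,"turn":0}]' 15
cat > st.py <<'E'
from h import *
s=ctrl.read_state();R=Ro.from_rotvec(s['orientation']).as_matrix()
print(s['ee_pos'].round(1) if hasattr(s['ee_pos'],'round') else s['ee_pos'],s['ft_torque'],np.degrees(np.arctan2(R[1,0],R[0,0])),s['joint_positions'][5])
E
python3 st.py
```

```text
time: 6.6
ee_pos: [554.0, -55.3, 61.2]
orientation: [-1.153, -2.921, 0.0]
ft_force: [-4.7, -0.7, 5.4]
width: 0.132
gripper_force: 15.0
[554.  -55.3  61.2] [-0.15222972  0.74353906 -0.32477078] 136.9336530596586 -1.1316871552937933
```

```bash
python3 -m jog '[{"jaw":0.5,"dx":0,"dy":0,"dz":0,"turn":0},{"jaw":0,"dx":0,"dy":0,"dz":0,"turn":0},{"jaw":0,"dx":0,"dy":0,"dz":0,"turn":0},{"jaw":0,"dx":0,"dy":0,"dz":0,"turn":0},{"jaw":0,"dx":0,"dy":0,"dz":-0.045,"turn":0},{"jaw":0,"dx":0,"dy":0,"dz":-0.05,"turn":0},{"jaw":0,"dx":0,"dy":0,"dz":-0.05,"turn":0}]' 15
python3 -m jog '[{"jaw":0,"dx":0,"dy":0,"dz":0,"turn":2},{"jaw":0,"dx":0,"dy":0,"dz":0,"turn":2},{"jaw":0,"dx":0,"dy":0,"dz":0,"turn":2},{"jaw":0,"dx":0,"dy":0,"dz":0,"turn":2},{"jaw":0,"dx":0,"dy":0,"dz":0,"turn":2},{"jaw":0,"dx":0,"dy":0,"dz":0,"turn":2},{"jaw":0,"dx":0,"dy":0,"dz":0,"turn":2},{"jaw":0,"dx":0,"dy":0,"dz":0,"turn":2},{"jaw":0,"dx":0,"dy":0,"dz":0,"turn":2},{"jaw":0,"dx":0.0227,"dy":-0.0518,"dz":0,"turn":0.2},{"jaw":0,"dx":0.0227,"dy":-0.0518,"dz":0,"turn":0},{"jaw":0,"dx":0.0227,"dy":-0.0518,"dz":0,"turn":0},{"jaw":0,"dx":0.0227,"dy":-0.0518,"dz":0,"turn":0},{"jaw":0,"dx":0.0227,"dy":-0.0518,"dz":0,"turn":0},{"jaw":0,"dx":0.0227,"dy":-0.0518,"dz":0,"turn":0},{"jaw":0,"dx":0,"dy":0,"dz":0,"turn":0},{"jaw":0,"dx":0,"dy":0,"dz":0,"turn":0}]'
python3 st.py
python3 - <<'E'
from h import *
a=snap('top','t1.png');b=snap('scene','s1.png')
# scene bias check: holes-free estimate of plate centre and dial axis
A=cv2.resize(a[180:240,270:330],None,fx=6,fy=6,interpolation=cv2.INTER_CUBIC)
B=cv2.resize(b[175:265,185:300],None,fx=3.8,fy=4,interpolation=cv2.INTER_CUBIC)
C=np.zeros((370,800,3),np.uint8);C[:360,:360]=A;C[:360,362:362+B.shape[1]]=B
cv2.imwrite('pics/crop1.png',C[:,:,::-1])
E
```

```text
time: 7.48
ee_pos: [554.4, -55.2, 207.6]
orientation: [-1.15, -2.923, -0.0]
ft_force: [0.2, -0.0, -1.0]
width: 0.904
gripper_force: 0.0
time: 9.6
ee_pos: [424.6, 257.8, 206.2]
orientation: [2.89, 1.23, 0.0]
ft_force: [-0.6, -0.0, 0.5]
width: 0.999
gripper_force: 0.0
[424.6 257.8 206.2] [ 0.00391147  0.00648313 -0.01803724] 46.10786795839647 1.072790417213769
```

View pics/crop1.png

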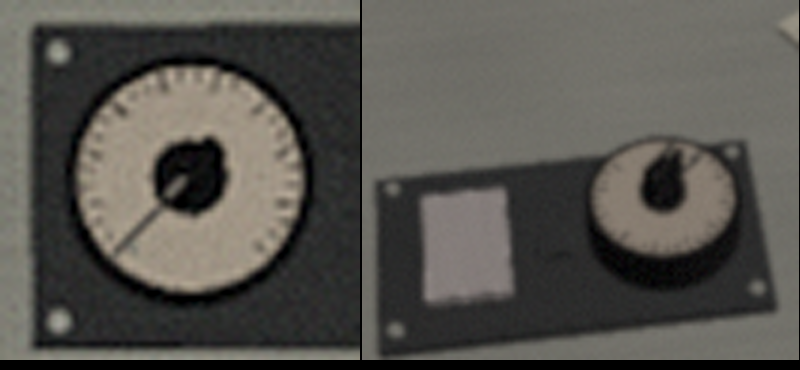

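The pointer now sits at lower left (115,250 in the crop) beside the zero mark, so the knob is home. Next I cross-check the plate position in the scene view and descend.

```bash
python3 - <<'E'
from h import *
b=cv2.imread('pics/s0.png')
def rect(m0,box,z,name):
    x0,y0,x1,y1=box;m=np.zeros_like(m0);m[y0:y1,x0:x1]=m0[y0:y1,x0:x1]
    c=max(cv2.findContours(m,cv2.RETR_EXTERNAL,cv2.CHAIN_APPROX_NONE)[0],key=cv2.contourArea).reshape(-1,2)
    r=cv2.minAreaRect(np.array([pt('scene',u,v,z)[:2] for u,v in c],np.float32));print(name,[np.round(x,1) for x in r])
g=b.mean(2)
rect((b.max(2)<85).astype(np.uint8)*255,(345,178,380,203),6,'plate')
rect((b.max(2)<85).astype(np.uint8)*255,(180,205,300,268),12,'gauge(housing overlaps)')
rect((g>105).astype(np.uint8)*255,(197,218,230,256),22,'pad')
b=cv2.imread('pics/t0.png');g=b.mean(2);m=((g>95)*255).astype(np.uint8)
def rect2(box,z):
    x0,y0,x1,y1=box;mm=np.zeros_like(m);mm[y0:y1,x0:x1]=m[y0:y1,x0:x1]
    c=max(cv2.findContours(mm,cv2.RETR_EXTERNAL,cv2.CHAIN_APPROX_NONE)[0],key=cv2.contourArea).reshape(-1,2)
    r=cv2.minAreaRect(np.array([pt('top',u,v,z)[:2] for u,v in c],np.float32));print([np.round(x,1) for x in r])
rect2((337,186,371,233),22);rect2((278,186,325,234),47)
E
python3 -m jog '[{"jaw":0,"dx":0.0005,"dy":0,"dz":0.05,"turn":0},{"jaw":0,"dx":0,"dy":0,"dz":0.05,"turn":0},{"jaw":0,"dx":0,"dy":0,"dz":0.04,"turn":0},{"jaw":0,"dx":0,"dy":0,"dz":0.03,"turn":0},{"jaw":0,"dx":0,"dy":0,"dz":0.02,"turn":0},{"jaw":0,"dx":0,"dy":0,"dz":0,"turn":0}]' 25
```

```text
plate [array([424.1, 258.4]), array([73.2, 42.6]), np.float64(45.2)]
gauge(housing overlaps) [array([ 550.6, -123.8]), array([170.2, 279.8]), np.float64(0.6)]
pad [array([ 552.9, -198.2]), array([89.1, 58.2]), np.float64(0.4)]
[array([ 553.3, -195.2]), array([60. , 88.2]), np.float64(89.3)]
[array([553.1, -53.3]), array([96.5, 98.6]), np.float64(44.9)]
time: 10.45
ee_pos: [424.2, 256.6, 14.8]
orientation: [-2.893, -1.225, 0.006]
ft_force: [0.0, 0.7, 0.6]
width: 0.997
gripper_force: 0.0
```

```bash
python3 -m jog '[{"jaw":0,"dx":0.0012,"dy":-0.001,"dz":0.008,"turn":0},{"jaw":0,"dx":0,"dy":0,"dz":0.0035,"turn":0},{"jaw":0,"dx":0,"dy":0,"dz":0,"turn":0},{"jaw":0.6,"dx":0,"dy":0,"dz":0,"turn":0},{"jaw":0.8,"dx":0,"dy":0,"dz":0,"turn":0},{"jaw":1,"dx":0,"dy":0,"dz":0,"turn":0},{"jaw":1,"dx":0,"dy":0,"dz":0,"turn":0},{"jaw":1,"dx":0,"dy":0,"dz":0,"turn":0},{"jaw":1,"dx":0,"dy":0,"dz":0,"turn":0},{"jaw":1,"dx":0,"dy":0,"dz":0,"turn":0}]' 25
python3 st.py
```

```text
time: 11.7
ee_pos: [425.0, 259.9, 4.7]
orientation: [2.891, 1.229, 0.0]
ft_force: [0.1, -1.0, -0.7]
width: 0.396
gripper_force: 25.0
[425.  259.9   4.7] [-0.124733   -0.11371692  0.00153825] 46.05684601889448 1.0772263033100946
```

```bash
python3 -m jog '[{"jaw":0.45,"dx":0,"dy":0,"dz":0,"turn":0},{"jaw":0.45,"dx":0,"dy":0,"dz":0,"turn":0},{"jaw":0.45,"dx":0,"dy":0,"dz":0.0025,"turn":0},{"jaw":0.45,"dx":0,"dy":0,"dz":0,"turn":0},{"jaw":1,"dx":0,"dy":0,"dz":0,"turn":0},{"jaw":1,"dx":0,"dy":0,"dz":0,"turn":0},{"jaw":1,"dx":0,"dy":0,"dz":0,"turn":0},{"jaw":1,"dx":0,"dy":0,"dz":0,"turn":0},{"jaw":1,"dx":0,"dy":0,"dz":0,"turn":0},{"jaw":1,"dx":0,"dy":0,"dz":-0.02,"turn":0},{"jaw":1,"dx":0,"dy":0,"dz":-0.04,"turn":0},{"jaw":1,"dx":0,"dy":0,"dz":-0.05,"turn":0},{"jaw":1,"dx":0,"dy":0,"dz":-0.05,"turn":0},{"jaw":1,"dx":0,"dy":0,"dz":0,"turn":0},{"jaw":1,"dx":0,"dy":0,"dz":0,"turn":0}]' 30
python3 st.py; python3 - <<'E'
from h import *
a=snap('scene','s2.png');u,v=map(int,proj('scene',[425,260,160]));C=a[max(0,v-60):v+60,u-80:u+80]
cv2.imwrite('pics/c2.png',cv2.resize(C,None,fx=4,fy=4,interpolation=cv2.INTER_CUBIC)[:,:,::-1])
E
```

```text
time: 13.58
ee_pos: [424.2, 259.7, 161.3]
orientation: [-2.891, -1.229, 0.002]
ft_force: [-1.0, -0.4, -1.8]
width: 0.403
gripper_force: 30.0
[424.2 259.7 161.3] [-0.00204433 -0.04000389 -0.01452316] 46.05926365817226 1.0772338297136224
```

View pics/c2.png

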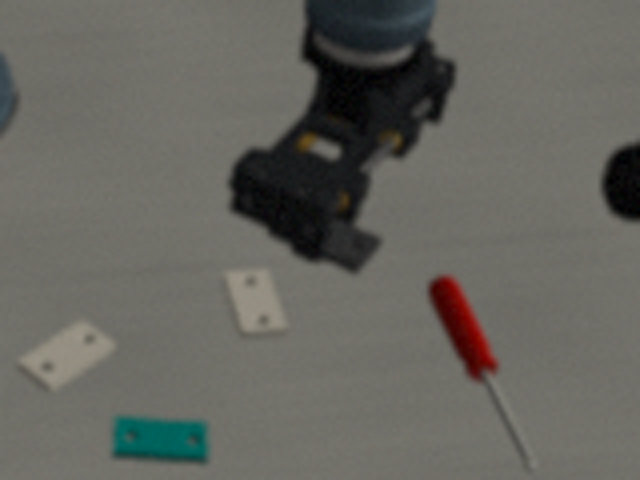

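The plate is held level, at about (350,245) in the crop. Next is the carry to the pad.

```bash
python3 -m jog '[{"jaw":1,"dx":0,"dy":0,"dz":0,"turn":1.83},{"jaw":1,"dx":0,"dy":0,"dz":0,"turn":1.83},{"jaw":1,"dx":0,"dy":0,"dz":0,"turn":1.83},{"jaw":1,"dx":0,"dy":0,"dz":0,"turn":1.83},{"jaw":1,"dx":0,"dy":0,"dz":0,"turn":1.83},{"jaw":1,"dx":0.0129,"dy":0.0457,"dz":0,"turn":0},{"jaw":1,"dx":0.0129,"dy":0.0457,"dz":0,"turn":0},{"jaw":1,"dx":0.0129,"dy":0.0457,"dz":0,"turn":0},{"jaw":1,"dx":0.0129,"dy":0.0457,"dz":0,"turn":0},{"jaw":1,"dx":0.0129,"dy":0.0457,"dz":0,"turn":0},{"jaw":1,"dx":0.0129,"dy":0.0457,"dz":0,"turn":0},{"jaw":1,"dx":0.0129,"dy":0.0457,"dz":0,"turn":0},{"jaw":1,"dx":0.0129,"dy":0.0457,"dz":0,"turn":0},{"jaw":1,"dx":0.0129,"dy":0.0457,"dz":0,"turn":0},{"jaw":1,"dx":0.0129,"dy":0.0457,"dz":0,"turn":0},{"jaw":1,"dx":0,"dy":0,"dz":0,"turn":0},{"jaw":1,"dx":0,"dy":0,"dz":0,"turn":0},{"jaw":1,"dx":0,"dy":0,"dz":0,"turn":0}]' 30
python3 st.py
```

```text
time: 15.88
ee_pos: [555.7, -194.8, 161.2]
orientation: [-3.14, -0.01, 0.003]
ft_force: [-0.2, -0.7, -1.7]
width: 0.401
gripper_force: 30.0
[ 555.7 -194.8  161.2] [ 0.02110551  0.0479646  -0.01960221] 0.3761071438480533 1.0253811792435037
```

```bash
python3 -m jog '[{"jaw":1,"dx":-0.0022,"dy":0.0022,"dz":0.04,"turn":0},{"jaw":1,"dx":0,"dy":0,"dz":0.04,"turn":0},{"jaw":1,"dx":0,"dy":0,"dz":0.03,"turn":0},{"jaw":1,"dx":0,"dy":0,"dz":0.017,"turn":0},{"jaw":1,"dx":0,"dy":0,"dz":0,"turn":0},{"jaw":1,"dx":0,"dy":0,"dz":0,"turn":0}]' 30
python3 st.py; python3 - <<'E'
from h import *
a=snap('scene','s3.png');C=a[170:270,170:310]
cv2.imwrite('pics/c3.png',cv2.resize(C,None,fx=5.5,fy=5.5,interpolation=cv2.INTER_CUBIC)[:,:,::-1])
E
```

```text
time: 16.62
ee_pos: [555.2, -198.8, 36.6]
orientation: [3.14, 0.009, 0.003]
ft_force: [-0.0, 0.2, -1.1]
width: 0.406
gripper_force: 30.0
[ 555.2 -198.8   36.6] [-0.00884072  0.0213158  -0.00160633] 0.3335363896674701 1.019908557933949
```

View pics/c3.png

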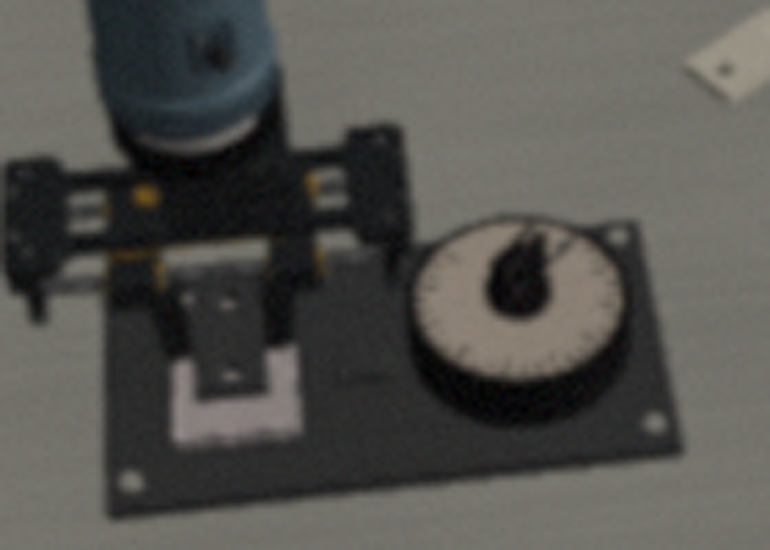

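```bash
python3 - <<'E'
from h import *
q=lambda u,v,z:print(pt('scene',170+u/5.5-.4,170+v/5.5-.4,z).round(1))
q(232,399,34.4)   # plate front bottom edge
q(196,380,42);q(268,385,42)  # plate sides
q(229,304,42);q(232,376,42)  # holes
q(237,441,22);q(172,400,22);q(301,392,22) # pad edges
E
```

```text
[ 586.8 -199.3   34.4]
[ 578.9 -215.5   42. ]
[ 586.6 -181.3   42. ]
[ 532.7 -197.8   42. ]
[ 578.7 -198.2   42. ]
[ 602.9 -198.8   22. ]
[ 573.5 -229.2   22. ]
[ 576.9 -166.5   22. ]
```

```bash
python3 -m jog '[{"jaw":1,"dx":0,"dy":0,"dz":0.006,"turn":0},{"jaw":1,"dx":0,"dy":0,"dz":0,"turn":0}]' 30
```

```text
time: 16.92
ee_pos: [554.0, -198.5, 29.2]
orientation: [-3.142, -0.008, 0.0]
ft_force: [0.2, -0.3, -2.0]
width: 0.4
gripper_force: 30.0
```

In the scene view the plate centre is at (555.7,-198) and the pad centre at about (556,-198), so they agree. I lower it to contact.

```bash
python3 -m jog '[{"jaw":1,"dx":0,"dy":0,"dz":0.003,"turn":0},{"jaw":1,"dx":0,"dy":0,"dz":0.0015,"turn":0},{"jaw":1,"dx":0,"dy":0,"dz":0.001,"turn":0},{"jaw":1,"dx":0,"dy":0,"dz":0,"turn":0},{"jaw":1,"dx":0,"dy":0,"dz":0,"turn":0}]' 30; python3 st.py
```

```text
time: 17.55
ee_pos: [554.1, -198.5, 24.2]
orientation: [-3.141, -0.009, 0.001]
ft_force: [-2.8, 1.4, 6.4]
width: 0.401
gripper_force: 30.0
[ 554.1 -198.5   24.2] [ 0.27616278  0.62693165 -0.02911155] 0.31261841252777844 1.0198697450805654
```

```bash
python3 -m jog '[{"jaw":1,"dx":0,"dy":0,"dz":0.0007,"turn":0},{"jaw":1,"dx":0,"dy":0,"dz":0,"turn":0},{"jaw":1,"dx":0,"dy":0,"dz":0,"turn":0}]' 10
python3 -m jog '[{"jaw":0.5,"dx":0,"dy":0,"dz":0,"turn":0},{"jaw":0.4,"dx":0,"dy":0,"dz":0,"turn":0},{"jaw":0.4,"dx":0,"dy":0,"dz":0,"turn":0},{"jaw":0.4,"dx":0,"dy":0,"dz":0,"turn":0},{"jaw":0.4,"dx":0,"dy":0,"dz":-0.02,"turn":0},{"jaw":0.4,"dx":0,"dy":0,"dz":-0.05,"turn":0},{"jaw":0.4,"dx":0,"dy":0,"dz":-0.05,"turn":0},{"jaw":0.4,"dx":0,"dy":0,"dz":-0.05,"turn":0},{"jaw":0.4,"dx":0,"dy":0.05,"dz":0,"turn":0},{"jaw":0.4,"dx":0,"dy":0.05,"dz":0,"turn":0},{"jaw":0.4,"dx":0,"dy":0.05,"dz":0,"turn":0},{"jaw":0.4,"dx":0,"dy":0.05,"dz":0,"turn":0},{"jaw":0.4,"dx":0,"dy":0.05,"dz":0,"turn":0},{"jaw":0.4,"dx":0,"dy":0,"dz":0,"turn":0},{"jaw":0.4,"dx":0,"dy":0,"dz":0,"turn":0}]'
python3 - <<'E'
from h import *
a=snap('top','t4.png');b=snap('scene','s4.png')
A=cv2.resize(a[180:240,270:385],None,fx=3.4,fy=4,interpolation=cv2.INTER_CUBIC)
B=cv2.resize(b[195:275,180:300],None,fx=3.3,fy=4,interpolation=cv2.INTER_CUBIC)
C=np.zeros((330,800,3),np.uint8);C[:A.shape[0],:A.shape[1]]=A;C[:B.shape[0],400:400+B.shape[1]]=B
cv2.imwrite('pics/c4.png',C[:,:,::-1])
E
```

```text
time: 17.92
ee_pos: [554.1, -198.5, 24.1]
orientation: [-3.142, -0.009, 0.001]
ft_force: [-5.6, 2.7, 9.7]
width: 0.408
gripper_force: 10.0
time: 19.8
ee_pos: [555.4, -448.2, 193.8]
orientation: [-3.141, -0.008, -0.001]
ft_force: [0.3, -0.2, 0.2]
width: 0.598
gripper_force: 0.0
```

View pics/c4.png

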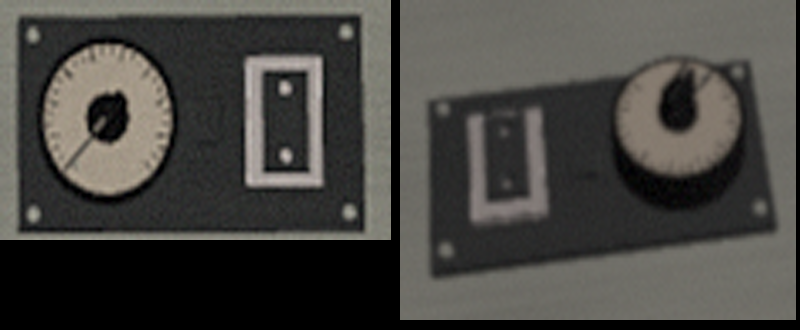

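The plate lies flat and centred on the pad, with even margins all round, and the pointer is at zero. I'm handing in.

```bash
python3 -c "
from station import ctrl
print(ctrl.close_job())"
```

```text
the job is handed in; nothing more can be done
None
```

I turned the knob back to its zero stop, set the plate flat and centred on the pad, and handed the job in at about 20 s; the hand-in returned no verdict.

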